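# Hang up the washed boards and the tumbler

## Robot

A 6-joint arm with a two-finger parallel gripper is mounted at the origin on a cart in front of the work surface, level with it; the furniture and walls round the work are solid. World frame = base frame: x ahead of the robot, y to its left, z up, the work surface at z = 0. Lengths are in m, angles in rad, forces in N, time in s.
With the tool pointing down it reaches from about 0.375 to 0.9 m from the base axis. Payload 3.1 kg.
Tool frame: the origin (TCP) lies at the centre of the arm's flange, where the gripper is bolted on; the fingertips stand 173 mm ahead of it and the grasp point (between the pads) lies 155 mm ahead of it; z points along the fingers, y is the line along which they close (so a half turn about z gives the same grasp; the last joint's range is limited). The gripper opens to 85 mm and grips with 20 to 120 N. Pads are 22 mm wide; open, the fingers measure 114 mm over their backs; the gripper's body (76 mm by 85 mm) begins 54 mm behind the grasp point. The pads swing forward as they close: fully open they stand 13 mm farther back than shut.
Start: joints at [1.143, 0.527, 1.433, -0, 1.181, -0.178], TCP at [0.154, 0.606, 0.405] pointing down, gripper open.
Joint ranges: [-3.08, 3.08], [-0.75, 2.2], [0.22, 2.44], [-1.43, 4.57], [0, 2.65], [-2.85, 2.85]. Speed limits (rad/s): [2.79, 2.79, 3.14, 3.14, 3.14, 3.14].

## Interface

Orientations are given as a unit quaternion [x, y, z, w].
In Python, from station import * gives the robot as it stands.
- The arm moves only by the shell command python3 -m jog 'ROWS' [OPENING] [FORCE]. ROWS is a JSON object of lists of equal length, an entry for each row: "linear": the shift along the world's x, y, z in mm, a list of three; "turn": the turn about the world's z in units of 5 degrees (1.0 is 5 degrees). A call has 1 to 12 rows; each row shifts and turns the commanded pose from where the row before left it; what a row does not reach is not made up. A row lasts 1/8 s, in which the tool goes at most 62.5 mm and 10.7 degrees, less where a joint would pass 70% of its speed; a pose out of reach is approached as far as the arm can. A call is refused whole if a number of a shift passes 62.5 or a number of a turn 1, either way. A call with a gripper value outside its range is refused whole. OPENING is the opening, from 0 (shut) to 1 (fully open), set as the call begins (- or left out, the last holds). The fingers move at their own pace and stop on an object; FORCE is the grip in N (left out, the last holds). Time passes only in rows, so rows that do not move let the fingers close. It gives the time, the measured TCP pose, the force, the opening and the grip force at its end, in the units of the state.
- sense(): the state, without advancing time (a new reading comes with each control period).
- snapshot(name): name is "side" or "top" or "wrist"; returns the picture (480x640x3 uint8, red, green, blue); there is no depth.
- get_calibration(name): a dict with "fx", "fy", "cx", "cy" (pixels), "dist_coeffs" ([k1, k2, p1, p2, k3] as OpenCV has them; the pictures are not rectified), "world_to_cam" (4x4, takes a point from world to camera coordinates). Camera axes: x right, y down, z forward; pixel columns grow to the right and rows downward; lengths in m; the calibration is good to about 2 mm. A picture is of the moment at which its call begins: read the wrist's pose just before it. get_calibration takes no time and is no camera call; for the wrist camera it gives the pose at the moment of the call.
- sign_off(): hands the job in; it is judged then, once.
The state is a dict: "t": time; "q": joint angles; "qd": joint speeds; "tau": joint torques, N m; "tcp_pos": TCP position; "tool_rot": TCP orientation; "force": force on the tool from outside, world axes, zero at the start; "ft_torque": the same for the moment, N m; "finger_gap": opening from 0.0 (shut) to 1.0 (fully open); "gripper_force": force on a finger pad.
Only numpy, scipy, OpenCV 4.12 (cv2) and the standard library are available. Lean on these libraries where they do the work, as an engineer would, in place of code of your own. Each camera call takes 0.05 s, during which the arm holds its last target. There are 200 camera calls.

## Task

Clear the washing-up: hang the red board by its eye on the peg with the red knob and the green board on the peg with the green knob, then leave both hanging freely and still. Also put the blue tumbler mouth-down on the leaning draining peg so that its rim sits flush on the steel disc. Handle them gently, let nothing fall over, and leave the other things on the worktop where they are.

Things in the scene. Friction and masses are not known exactly. Their poses are not given: they have to be found in the camera images.
- red_board: Red plastic chopping board with white lines, 140 mm wide (y), 100 high (z), 10 thick (x), 0.15 kg. Origin mid lower edge, z up to the edge by the eye. Starts standing in a slot of the wooden rack, held only sideways by dowels: lift straight up. Its top edge can be gripped across the thickness, beside the eye. Both faces are alike, so it may hang either way round.
- green_board: Green small chopping board, same shape, size and axes as the red one; which slot holds which board varies.
- red_board_eye (a point): Centre of the round through hole (24 mm diameter, its axis along the board's x) in the red board, 18 mm below the middle of the top edge (82 mm above the body's origin).
- green_board_eye (a point): Centre of the same 24 mm hole in the green board.
- red_peg: Fixed 8 mm steel peg on the rail, ending in a 14 mm red ball. Origin at its root on the bar, 220 mm above the worktop; z runs along the peg to its tip, 20 degrees above level, to the robot's left; x points mostly up, y is level. A 20 mm wide collar covers z = 0 to 10 mm; ball centre at z = 88, end at z = 95 mm. A board may rest anywhere between collar and ball.
- green_peg: Same peg with a green ball, same axes, parallel to the red one and 160 mm from it, nearer the robot base.
- rail: Fixed hanging rail along the right side of the worktop: wooden foot 70 x 300 x 12 mm, two 14 mm steel posts (at y = +-125 mm) and a level 14 mm bar along its y, 294 mm long, axis 220 mm high. Origin on the worktop under the bar's middle; the pegs point to its -x, so its x points roughly to the robot's right.
- rack: Fixed wooden board rack, foot 130 x 100 x 12 mm, two slots at y = +-30 mm running along its x, each between four dowels (at x = +-50 mm) that end 44 mm above the worktop. Boards stand on the foot, top edges 112 mm above the worktop. Origin at the centre of its underside.
- tumbler: Blue ceramic tumbler, 100 mm high, standing mouth-down on the worktop. Outer diameter 66 mm at the rim, tapering to 54 mm at the closed end, wall 3.5 mm, 0.16 kg. Origin at the centre of its mouth (rim plane), z towards its closed end.
- drain_peg: Fixed draining peg: steel disc 84 mm across with a rounded grey stem, 32 mm wide at the foot, 18 near the tip, 65 long. Origin at the disc's upper face centre, 62 mm above the worktop; z along the stem, which leans 18 degrees from upright to its -x side (towards the robot); y level. The tumbler goes over it until the rim lies on the disc; it may shift there until its wall touches the stem.
- spice_jar: Bystander, loose: glass spice jar with green cap, 46 mm across, 106 mm tall. Origin at the centre of its underside.
- salt_shaker: Bystander, loose: grey salt shaker, 44 mm across, 90 mm tall. Origin at the centre of its underside.
- lemon: Bystander, loose: lemon, 78 x 55 x 56 mm. Origin on its underside.
- fish_tin: Bystander, loose: blue-green food tin, 58 mm across, 72 mm tall. Origin at the centre of its underside.
- honey_jar: Bystander, loose: honey jar with dark lid, 61 mm across, 98 mm tall. Origin at the centre of its underside.
- pepper_mill: Bystander, loose: wooden pepper mill, 58 mm across, 165 mm tall. Origin at the centre of its underside.

How it is judged:
By the outcome, as a careful person would: the job done as asked, in the order asked, and still so for the second after the job is handed in, with the robot touching nothing.
It also fails if it takes over 72 s, if anything falls off the work surface, if the arm or the gripper's body presses on something with over 40 N, if the wrist force passes 120 N, or if a joint passes its speed limit or range.

## Working session

There is one attempt and no reset: what is moved stays moved. The work goes in short steps, Python scripts to look and compute and a shell command to move; the robot and the scene stay as the last step left them, time stands still between calls to the robot, and variables do not carry over. Pictures are saved under pics/ and viewed, at most 10 in all, crops included, and the job is handed in when it is done.

```bash
ls; mkdir -p pics
python3 - <<'E'
from station import *
import cv2,numpy as np
s=sense();print(s)
for n in("side","top"):
    cv2.imwrite(f"pics/{n}0.png",snapshot(n)[:,:,::-1])
for n in("side","top","wrist"):
    c=get_calibration(n);print(n,{k:np.round(v,4).tolist() for k,v in c.items()})
E
```

```text
pics
{'t': 0.0, 'q': array([ 1.14350210e+00,  5.28475698e-01,  1.43393449e+00, -1.04971106e-05,
        1.18139177e+00, -1.78511747e-01]), 'qd': array([ 0.00194071, -0.00025941,  0.0004997 , -0.00022179, -0.00069733,
        0.00152142]), 'tau': array([ 2.23097079e-03, -4.42352271e+01, -1.78025222e+01, -7.86775360e-06,
        8.38380220e-03, -2.90788705e-06]), 'tcp_pos': array([0.15372037, 0.60543505, 0.40371711]), 'tool_rot': array([ 1.24068644e-01,  9.92273023e-01, -1.05581279e-03, -3.24877586e-04]), 'force': array([-0.05736463, -0.14813467, -0.20266365]), 'ft_torque': array([-0.02539539, -0.00244992, -0.00798798]), 'gripper_force': 0.0, 'finger_gap': 0.9980169115221357}
side {'fx': 486.5432, 'fy': 486.5432, 'cx': 312.8668, 'cy': 238.2322, 'dist_coeffs': [-0.0534, 0.0, 0.0, 0.0, 0.0], 'world_to_cam': [[-0.1422, 0.9898, -0.0009, 0.2094], [0.6369, 0.0908, -0.7656, -0.2298], [-0.7577, -0.1095, -0.6433, 1.4165], [0.0, 0.0, 0.0, 1.0]]}
top {'fx': 548.8046, 'fy': 548.8046, 'cx': 320.3153, 'cy': 235.2335, 'dist_coeffs': [-0.1304, 0.0, 0.0, 0.0, 0.0], 'world_to_cam': [[-0.0277, -0.9996, -0.0095, -0.0973], [-0.9994, 0.0279, -0.0212, 0.5375], [0.0214, 0.0089, -0.9997, 1.0361], [0.0, 0.0, 0.0, 1.0]]}
wrist {'fx': 377.0851, 'fy': 377.0851, 'cx': 323.0464, 'cy': 242.9683, 'dist_coeffs': [-0.0334, 0.0, 0.0, 0.0, 0.0], 'world_to_cam': [[0.247, 0.969, -0.0021, -0.623], [0.9296, -0.2364, 0.2828, -0.0359], [0.2736, -0.0718, -0.9592, 0.38], [0.0, 0.0, 0.0, 1.0]]}
```

View pics/side0.png

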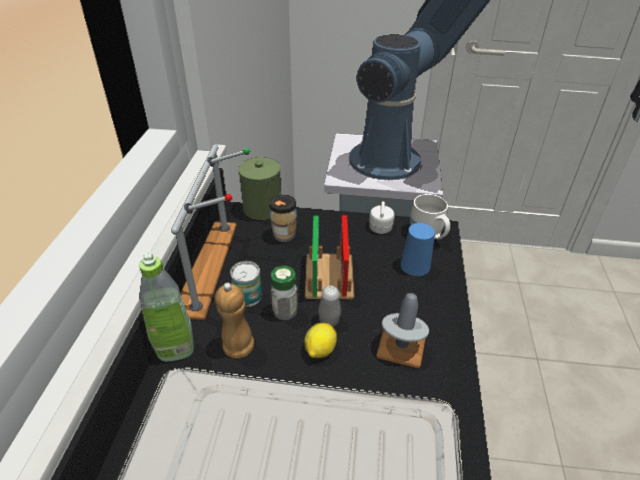

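View pics/top0.png

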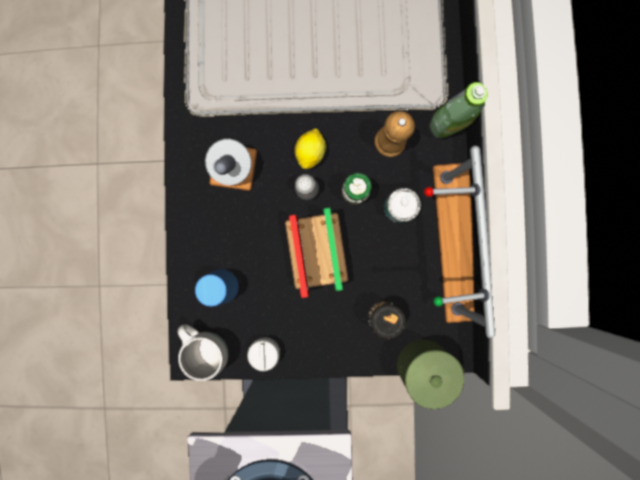

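Side view: the red board (345,255) and green board (315,255) stand in the rack, with the pegs at (228,198) red and (246,152) green, the tumbler at (418,250) and the drain peg at (405,325). In the top view, red is at (299,256), green at (333,249), the tumbler at (212,290), the disc at (228,163), and the balls at (429,192) and (438,301).

```bash
cat > h.py <<'E'
import cv2,numpy as np
from station import *
def ray(n,uv,c=None):
    c=c or get_calibration(n);K=np.array([[c["fx"],0,c["cx"]],[0,c["fy"],c["cy"]],[0,0,1]])
    p=cv2.undistortPoints(np.array(uv,float).reshape(-1,1,2),K,np.array(c["dist_coeffs"],float)).reshape(-1,2)
    T=np.array(c["world_to_cam"]);R=T[:3,:3];o=-R.T@T[:3,3]
    return o,np.c_[p,np.ones(len(p))]@R
def onz(n,uv,z,c=None):
    o,d=ray(n,uv,c);return o+d*((z-o[2])/d[:,2])[:,None]
def tri(uv1,n1,uv2,n2,c1=None,c2=None):
    o1,d1=ray(n1,uv1,c1);o2,d2=ray(n2,uv2,c2);d1,d2=d1[0],d2[0]
    s=np.linalg.lstsq(np.c_[d1,-d2],o2-o1,rcond=None)[0];a,b=o1+s[0]*d1,o2+s[1]*d2
    return (a+b)/2,np.linalg.norm(a-b)
def mask(img,lo,hi,box=None):
    h=cv2.cvtColor(img,cv2.COLOR_RGB2HSV);m=cv2.inRange(h,np.array(lo),np.array(hi))
    if box is not None:
        k=np.zeros_like(m);x0,y0,x1,y1=box;k[y0:y1,x0:x1]=m[y0:y1,x0:x1];m=k
    return m
def big(m):
    return max(cv2.findContours(m,cv2.RETR_EXTERNAL,cv2.CHAIN_APPROX_NONE)[0],key=cv2.contourArea)
def cen(m):
    y,x=np.nonzero(m);return x.mean(),y.mean(),len(x)
E
python3 - <<'E'
from h import *
np.set_printoptions(precision=4,suppress=True)
T=cv2.imread("pics/top0.png")[:,:,::-1].copy();S=cv2.imread("pics/side0.png")[:,:,::-1].copy()
red=([0,150,80],[6,255,255]);grn=([55,150,60],[75,255,255])
for n,c,tb,sb,b in(("red",red,(410,180,440,205),(220,190,236,206),(280,205,320,305)),("green",grn,(425,290,450,312),(238,143,254,160),(318,200,350,300))):
    a=cen(mask(T,*c,tb));s=cen(mask(S,*c,sb));print(n,"ball",a,s,onz("top",a[:2],.2501),tri(a[:2],"top",s[:2],"side"))
    k=big(mask(T,*c,b));r=cv2.minAreaRect(k);P=onz("top",cv2.boxPoints(r),.112);print("rect",r,"\n",P)
blue=([98,130,60],[115,255,255])
for n,I,b in(("top",T,(185,260,250,320)),("side",S,(390,210,450,290))):
    k=big(mask(I,*blue,b));print("tumbler",n,cv2.minAreaRect(k),k[:,0].min(0),k[:,0].max(0))
c=T[130:200,195:270];cv2.imwrite("pics/crop1.png",np.hstack([cv2.resize(c,(375,350),interpolation=cv2.INTER_CUBIC),cv2.resize(S[280:370,370:440],(272,350),interpolation=cv2.INTER_CUBIC)])[:,:,::-1])
E
```

```text
red ball (np.float64(428.1707317073171), np.float64(191.5), 82) (np.float64(227.82926829268294), np.float64(196.9512195121951), 41) [[ 0.5888 -0.2735  0.2501]] (array([ 0.589 , -0.2743,  0.2503]), np.float64(0.0016665248229429232))
rect ((298.2581481933594, 255.6897430419922), (84.31336212158203, 8.896768569946289), 81.31365203857422) 
 [[ 0.569  -0.0582  0.112 ]
 [ 0.5708 -0.0732  0.112 ]
 [ 0.4283 -0.0911  0.112 ]
 [ 0.4264 -0.076   0.112 ]]
green ball (np.float64(437.63380281690144), np.float64(300.92957746478874), 71) (np.float64(245.92), np.float64(150.44), 25) [[ 0.429  -0.2825  0.2501]] (array([ 0.4291, -0.2831,  0.2503]), np.float64(0.001184730651858537))
rect ((332.5770263671875, 248.98782348632812), (83.33600616455078, 7.382229328155518), 81.02737426757812) 
 [[ 0.578  -0.1181  0.112 ]
 [ 0.5796 -0.1305  0.112 ]
 [ 0.4389 -0.1487  0.112 ]
 [ 0.4372 -0.1363  0.112 ]]
tumbler top ((222.7408905029297, 284.976806640625), (31.54582405090332, 28.321435928344727), 68.5522689819336) [204 272] [237 304]
tumbler side ((421.0, 233.0), (18.0, 24.0), 90.0) [409 224] [433 242]
```

View pics/crop1.png

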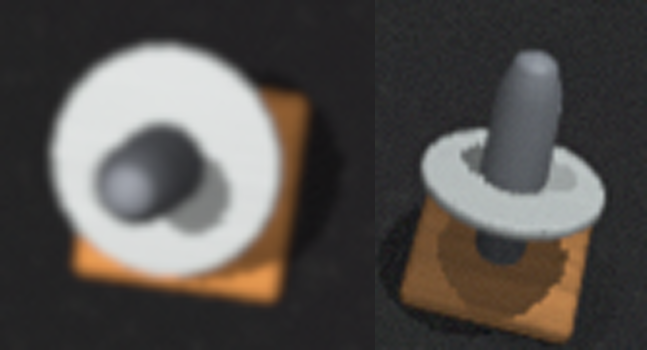

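Crop: the disc and leaning stem are clear, with the stem tip toward the lower left in the top view. The balls come out 160.2 mm apart at z = 0.250, and the board lengths are about 142 mm, so both agree with the given sizes. Red goes first.

```bash
python3 -m jog '{"linear":[[40,-45,0],[40,-45,0],[40,-45,0],[18,-55,0],[18,-55,0],[18,-55,0],[18,-55,0],[18,-55,0],[18,-55,0],[18,-55,0],[18,-55,0],[18,-55,0]],"turn":[0.4,0.4,0.4,0.4,0.4,0.4,0.4,0.4,0.4,0.3,0.2,0.2]}' 0.5 40
python3 -m jog '{"linear":[[18,-54,0],[0,0,0],[0,0,0]],"turn":[0,0,0]}'
python3 - <<'E'
from h import *
from scipy.spatial.transform import Rotation as R
s=sense();c=get_calibration("wrist");W=snapshot("wrist");cv2.imwrite("pics/w1.png",W[:,:,::-1])
y=R.from_quat(s["tool_rot"]).as_matrix()[:,1];print(s["tcp_pos"],np.degrees(np.arctan2(y[1],y[0])))
for n,col in(("red",([0,150,80],[6,255,255])),("green",([55,150,60],[75,255,255]))):
    k=big(mask(W,*col));r=cv2.minAreaRect(k);print(n,r,onz("wrist",cv2.boxPoints(r),.112,c).round(4).tolist())
E
```

```text
t: 1.6
tcp_pos: [0.436, -0.0262, 0.4046]
tool_rot: [-0.063, 0.998, 0.0, 0.0]
force: [1.2, 0.8, 0.6]
finger_gap: 0.497
gripper_force: 0.0
t: 1.98
tcp_pos: [0.4533, -0.078, 0.4042]
tool_rot: [-0.063, 0.998, 0.001, -0.001]
force: [-0.7, -1.1, -0.1]
finger_gap: 0.503
gripper_force: 0.0
[ 0.45326913 -0.07798994  0.404204  ] 97.19449113602758
red ((320.5, 278.0), (190.0, 15.0), 90.0) [[0.4152, -0.09, 0.112], [0.4139, -0.0797, 0.112], [0.5655, -0.0601, 0.112], [0.567, -0.0721, 0.112]]
green ((261.0, 278.0), (4.0, 26.0), -0.0) [[0.5006, -0.1209, 0.112], [0.4799, -0.1224, 0.112], [0.4795, -0.1195, 0.112], [0.5002, -0.1179, 0.112]]
```

View pics/w1.png

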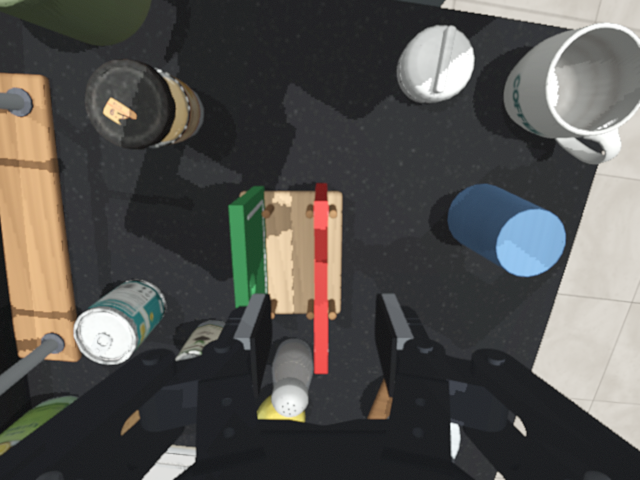

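Wrist view: the red board runs vertically at column 321, centred between the fingers (257–397) with the yaw matching, and nothing is under the fingers.

```bash
python3 -m jog '{"linear":[[0,-1,-30],[0,0,-30],[0,0,-30],[0,0,-25],[0,0,-20],[0,0,-10],[0,0,0],[0,0,0]],"turn":[0,0,0,0,0,0,0,0]}'
python3 -m jog '{"linear":[[0,0,0],[0,0,0],[0,0,0],[0,0,0],[0,0,0],[0,0,0]],"turn":[0,0,0,0,0,0]}' 0 40
```

```text
t: 3.02
tcp_pos: [0.4541, -0.0789, 0.2604]
tool_rot: [-0.064, 0.998, -0.0, 0.001]
force: [-0.1, -1.0, -0.7]
finger_gap: 0.506
gripper_force: 0.0
t: 3.78
tcp_pos: [0.454, -0.0794, 0.2604]
tool_rot: [-0.063, 0.998, -0.0, 0.001]
force: [0.6, 0.6, 6.0]
finger_gap: 0.108
gripper_force: 40.7
```

```bash
python3 -m jog '{"linear":[[0,0,5],[0,0,10],[0,0,20],[0,0,30],[0,0,30],[0,0,30],[0,0,25],[0,0,15],[0,0,2],[0,0,0]],"turn":[0,0,0,0,0,0,0,0,0,0]}'
python3 -m jog '{"linear":[[5,-10,0],[10,-20,0],[15,-28,0],[15,-28,0],[15,-28,0],[13,-24,0],[10,-17,0],[5,-9,0],[2,-3,0],[0,0,0],[0,0,0],[0,0,0]],"turn":[0,-0.1,-0.2,-0.2,-0.2,-0.14,0,0,0,0,0,0]}'
python3 - <<'E'
from h import *
s=sense();c=get_calibration("wrist");W=snapshot("wrist");T=snapshot("top");S=snapshot("side")
cv2.imwrite("pics/s2.png",S[:,:,::-1]);cv2.imwrite("pics/t2.png",T[:,:,::-1]);cv2.imwrite("pics/w2.png",W[:,:,::-1])
V=np.vstack([np.hstack([cv2.resize(S[100:380,150:390],(400,467))]), ]);V2=cv2.resize(W,(400,300));T2=cv2.resize(T[100:267,240:480],(400,278))
o=np.zeros((600,800,3),np.uint8);o[:467,:400]=V;o[:300,400:]=V2;o[300:578,400:]=T2;cv2.imwrite("pics/m2.png",o[:,:,::-1])
E
```

```text
t: 5.03
tcp_pos: [0.4534, -0.0791, 0.4264]
tool_rot: [-0.063, 0.998, 0.0, -0.0]
force: [-0.5, 0.1, -2.0]
finger_gap: 0.107
gripper_force: 39.7
t: 6.52
tcp_pos: [0.5437, -0.2457, 0.4269]
tool_rot: [-0.027, 1.0, 0.0, -0.0]
force: [-0.4, -0.2, -1.5]
finger_gap: 0.112
gripper_force: 39.6
```

View pics/m2.png

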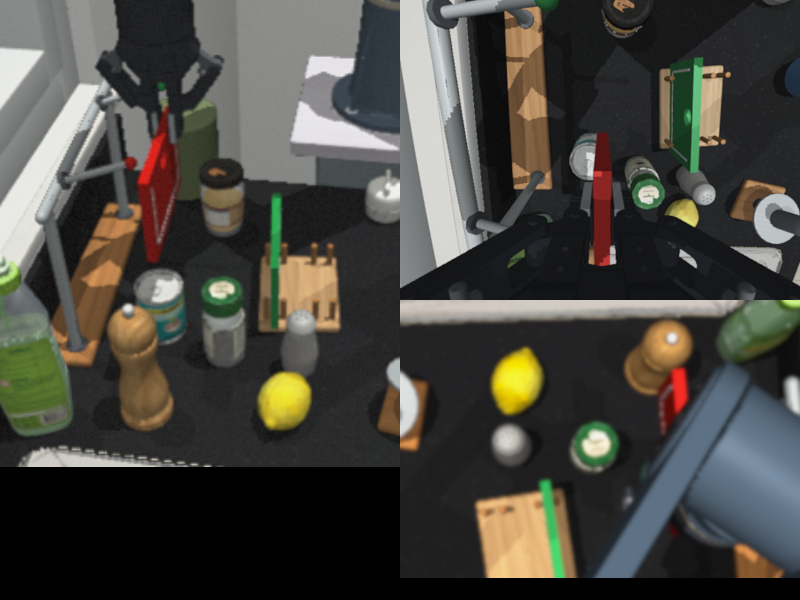

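Composite: the red board hangs level in the gripper, with the eye visible left of the finger in the side view and the red knob in front of it. I'll check the eye prediction against a zoomed side crop.

```bash
cat >> h.py <<'E'
def proj(n,P,c=None):
    c=c or get_calibration(n);K=np.array([[c["fx"],0,c["cx"]],[0,c["fy"],c["cy"]],[0,0,1]]);T=np.array(c["world_to_cam"])
    return cv2.projectPoints(np.array(P,float).reshape(-1,3),cv2.Rodrigues(T[:3,:3])[0],T[:3,3],K,np.array(c["dist_coeffs"],float))[0].reshape(-1,2)
E
python3 - <<'E'
from h import *
s=sense();t=s["tcp_pos"];d=np.array([.9985,.054,0]);n=np.array([-.054,.9985,0]);e=t+.0437*d+[0,0,-.1664]
print("eye",e)
root=np.array([.5935,-.3566,.22]);pd=np.array([-.054*.9397,.9985*.9397,.342])
P=[e+.07*d+[0,0,.018],e+.07*d-[0,0,.082],e,e-.07*d-[0,0,.082]]
S=cv2.imread("pics/s2.png");uv=proj("side",P);print(uv)
k=8
C=cv2.resize(S[150:260,215:275],None,fx=5.4,fy=5.4,interpolation=cv2.INTER_CUBIC)
D=C.copy()
for p in list(uv)+list(proj("side",[root+pd*z for z in(0,.088,.12)])):
    cv2.circle(D,tuple(int(v) for v in ((p-[215,150]+.5)*5.4)),4,(255,0,255),1)
cv2.imwrite("pics/c3.png",np.hstack([C,D]))
E
```

```text
eye [ 0.58742727 -0.24355649  0.26050309]
[[235.65500887 208.93298407]
 [241.6706739  256.02794781]
 [245.32629392 193.04381316]
 [256.20191009 207.44297479]]
```

View pics/c3.png

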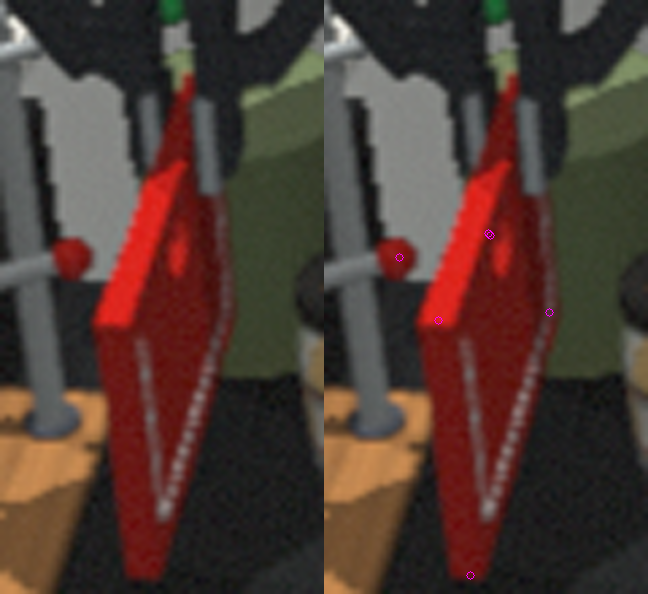

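The prediction agrees within about 1 px (the corner and eye circles fall on the observed points). I'll slide the eye along the peg axis.

```bash
python3 -m jog '{"linear":[[0.3,-6,-2.2],[0.5,-9,-3.3],[0.5,-9,-3.3],[0.5,-9,-3.3],[0.3,-6,-2.2],[0,0,0],[0,0,0]],"turn":[0,0,0,0,0,0,0]}'
python3 - <<'E'
from h import *
s=sense();e=s["tcp_pos"]+.0437*np.array([.9985,.054,0])+[0,0,-.1664]
root=np.array([.5935,-.3566,.22]);pd=np.array([-.054*.9397,.9985*.9397,.342]);z=(e-root)@pd;print(s["force"],z,e-root-z*pd)
E
```

```text
t: 7.55
tcp_pos: [0.5459, -0.2851, 0.4124]
tool_rot: [-0.027, 1.0, 0.0, -0.0]
force: [-0.1, -0.3, -1.3]
finger_gap: 0.109
gripper_force: 39.6
[-0.10318534 -0.32789522 -1.34605159] 0.07837017786997627 [ 4.73238441e-05  3.00117081e-04 -7.99839913e-04]
```

```bash
python3 -m jog '{"linear":[[0.4,-7.5,-2.7],[0.4,-7.5,-2.7],[0.4,-7.5,-2.7],[0.4,-7.5,-2.7],[0,0,0],[0,0,-2],[0,0,-2],[0,0,-2],[0,0,0],[0,0,0]],"turn":[0,0,0,0,0,0,0,0,0,0]}'
```

```text
t: 8.8
tcp_pos: [0.5476, -0.3152, 0.3958]
tool_rot: [-0.027, 1.0, -0.0, 0.0]
force: [0.9, 0.8, -0.8]
finger_gap: 0.106
gripper_force: 39.9
```

Lowering on in small steps until contact shows.

```bash
python3 -m jog '{"linear":[[0,0,-1],[0,0,0],[0,0,-1],[0,0,0]],"turn":[0,0,0,0]}'
python3 -m jog '{"linear":[[0,0,-1],[0,0,0]],"turn":[0,0]}'
python3 - <<'E'
from h import *
S=snapshot("side");C=cv2.resize(S[120:270,180:290],None,fx=4,fy=4,interpolation=cv2.INTER_CUBIC);cv2.imwrite("pics/c4.png",C[:,:,::-1]);print(sense()["force"])
E
```

```text
t: 9.3
tcp_pos: [0.5477, -0.3154, 0.3949]
tool_rot: [-0.027, 1.0, -0.001, 0.001]
force: [-1.9, 0.6, 7.3]
finger_gap: 0.107
gripper_force: 40.9
t: 9.55
tcp_pos: [0.5477, -0.3154, 0.3947]
tool_rot: [-0.027, 1.0, -0.001, 0.001]
force: [-2.0, 1.7, 9.3]
finger_gap: 0.105
gripper_force: 41.3
[-2.92313376  0.98334469  8.78072872]
```

View pics/c4.png

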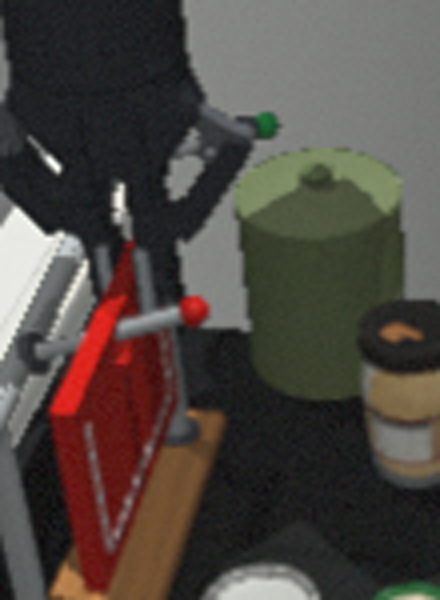

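The crop shows the peg through the red board's eye, knob at (195,310), and the force confirms contact. I'll unload, release gently and rise.

```bash
python3 -m jog '{"linear":[[0,0,1],[0,0,0],[0,0,0],[0,0,0],[0,0,0],[0,0,0]],"turn":[0,0,0,0,0,0]}' 0.25
python3 -m jog '{"linear":[[0,0,4],[0,0,10],[0,0,20],[0,0,25],[0,0,20],[0,0,10],[0,0,0]],"turn":[0,0,0,0,0,0,0]}'
python3 - <<'E'
from h import *
S=snapshot("side");cv2.imwrite("pics/s5.png",S[:,:,::-1]);C=cv2.resize(S[120:270,180:290],None,fx=4,fy=4,interpolation=cv2.INTER_CUBIC);cv2.imwrite("pics/c5.png",C[:,:,::-1])
E
```

```text
t: 10.35
tcp_pos: [0.5476, -0.3153, 0.3935]
tool_rot: [-0.027, 1.0, 0.0, -0.0]
force: [0.4, 0.9, 0.7]
finger_gap: 0.25
gripper_force: 0.0
t: 11.22
tcp_pos: [0.5476, -0.3152, 0.4837]
tool_rot: [-0.027, 1.0, -0.001, 0.001]
force: [-0.6, 0.3, -0.5]
finger_gap: 0.25
gripper_force: 0.0
```

View pics/c5.png

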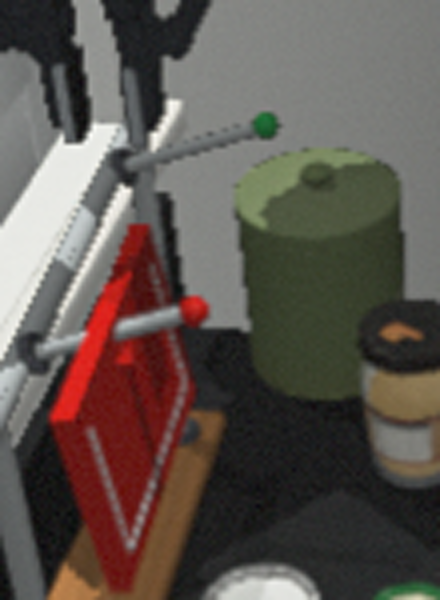

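The red board hangs freely on its peg at (110,420). Next is green.

```bash
python3 -m jog '{"linear":[[-10,20,0],[-15,35,0],[-20,40,-10],[-20,40,-20],[-14,28,-28],[-6,12,-20],[0,0,0],[0,0,0],[0,0,0]],"turn":[0.1,0.2,0.2,0.2,0.14,0,0,0,0]}' 0.45
python3 - <<'E'
from h import *
from scipy.spatial.transform import Rotation as R
s=sense();c=get_calibration("wrist");W=snapshot("wrist");T=snapshot("top");cv2.imwrite("pics/w6.png",W[:,:,::-1]);cv2.imwrite("pics/t6.png",T[:,:,::-1])
y=R.from_quat(s["tool_rot"]).as_matrix()[:,1];print(s["tcp_pos"],np.degrees(np.arctan2(y[1],y[0])))
k=big(mask(W,[50,130,100],[80,255,255],(280,100,370,420)));r=cv2.minAreaRect(k);print(r);bp=cv2.boxPoints(r);print(bp,onz("wrist",bp,.112,c).round(4).tolist())
h=cv2.cvtColor(W,cv2.COLOR_RGB2HSV)
for row in(220,250,280,310,340):print(row,[tuple(int(q) for q in h[row,x]) for x in range(300,345,3)])
E
```

```text
t: 12.4
tcp_pos: [0.4633, -0.1412, 0.4053]
tool_rot: [-0.063, 0.998, -0.001, 0.001]
force: [0.4, 0.0, 0.5]
finger_gap: 0.449
gripper_force: 0.0
[ 0.46329817 -0.14117659  0.40533819] 97.20238929344049
((327.0, 245.0), (38.0, 10.0), 90.0)
[[322. 226.]
 [332. 226.]
 [332. 264.]
 [322. 264.]] [[0.4563, -0.1439, 0.112], [0.4554, -0.1368, 0.112], [0.4841, -0.133, 0.112], [0.485, -0.1403, 0.112]]
220 [(113, 28, 37), (120, 20, 38), (16, 84, 97), (17, 78, 180), (16, 79, 184), (17, 80, 178), (16, 82, 181), (66, 96, 216), (70, 117, 223), (70, 115, 224), (70, 115, 224), (67, 101, 224), (17, 67, 236), (17, 68, 233), (17, 66, 243)]
250 [(130, 20, 38), (120, 14, 36), (16, 81, 79), (17, 78, 182), (17, 78, 186), (17, 78, 183), (16, 78, 187), (55, 87, 152), (69, 138, 150), (68, 136, 150), (68, 136, 150), (49, 88, 157), (17, 66, 243), (17, 66, 238), (18, 68, 236)]
280 [(110, 20, 38), (120, 14, 37), (14, 55, 60), (17, 81, 173), (17, 80, 178), (17, 79, 174), (16, 79, 183), (63, 91, 196), (69, 126, 202), (69, 124, 202), (69, 125, 202), (58, 78, 204), (17, 66, 241), (18, 66, 240), (17, 66, 240)]
310 [(113, 27, 38), (105, 27, 38), (135, 13, 39), (0, 23, 45), (14, 120, 130), (15, 118, 162), (13, 125, 137), (70, 127, 206), (69, 122, 219), (70, 123, 218), (69, 123, 218), (60, 88, 199), (15, 110, 211), (16, 109, 205), (15, 79, 106)]
340 [(110, 15, 52), (110, 15, 51), (120, 10, 51), (100, 15, 51), (114, 24, 53), (108, 22, 58), (133, 32, 55), (69, 118, 209), (69, 124, 216), (69, 124, 216), (69, 124, 216), (69, 133, 188), (140, 22, 35), (105, 15, 68), (100, 9, 81)]
```

View pics/w6.png

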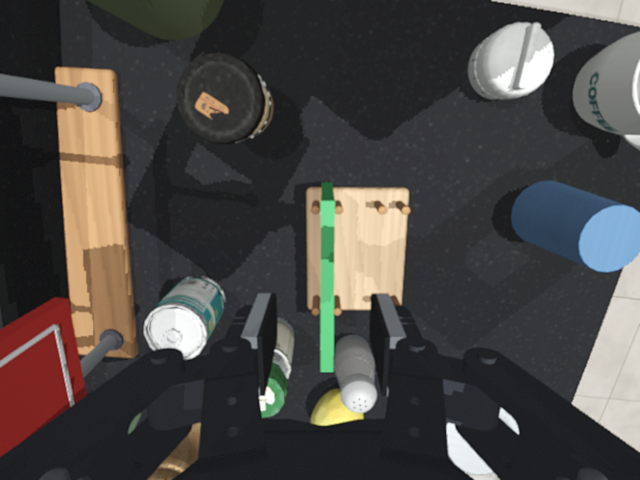

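Wrist view: the green board top is at columns 321–335 with its far end at row 372. The red board hangs at lower left.

Run:
```python
from h import *
f,m=onz("wrist",[(327.5,372),(327.7,260)],.112);d=np.array([.992,.127,0]);c=f-.07*d;t=sense()["tcp_pos"]
print(f,m,"centre",c,"along",(c-t)@d,"lat at grip",(c-t)@np.array([-.127,.992,0]))
```

```text
[ 0.5763603  -0.12406984  0.112     ] [ 0.4809019  -0.13624957  0.112     ] centre [ 0.5069203  -0.13295984  0.112     ] along 0.04457999051679364 lat at grip 0.0023416894784735005
```

```bash
python3 -m jog '{"linear":[[0,2,-30],[0,0,-30],[0,0,-30],[0,0,-25],[0,0,-20],[0,0,-10],[0,0,0],[0,0,0]],"turn":[0,0,0,0,0,0,0,0]}'
python3 -m jog '{"linear":[[0,0,0],[0,0,0],[0,0,0],[0,0,0],[0,0,0],[0,0,0]],"turn":[0,0,0,0,0,0]}' 0 40
python3 -m jog '{"linear":[[0,0,5],[0,0,10],[0,0,20],[0,0,30],[0,0,30],[0,0,30],[0,0,25],[0,0,15],[0,0,0],[0,0,0]],"turn":[0,0,0,0,0,0,0,0,0,0]}'
```

```text
t: 13.5
tcp_pos: [0.4629, -0.1385, 0.2603]
tool_rot: [-0.063, 0.998, -0.0, 0.001]
force: [0.4, 0.0, -0.7]
finger_gap: 0.45
gripper_force: 0.0
t: 14.25
tcp_pos: [0.4628, -0.1384, 0.2604]
tool_rot: [-0.063, 0.998, -0.0, 0.001]
force: [-1.9, -0.6, 6.1]
finger_gap: 0.11
gripper_force: 40.0
t: 15.5
tcp_pos: [0.4621, -0.138, 0.4241]
tool_rot: [-0.063, 0.998, 0.0, -0.001]
force: [-0.0, -0.2, -2.6]
finger_gap: 0.108
gripper_force: 39.1
```

Run:
```python
from h import *
print(tri((435,380),"top",(259.5,163.7),"side"))
r=np.array([.4335,-.3654,.22]);pd=np.array([-.054*.9397,.9985*.9397,.342]);t=sense()["tcp_pos"]
print((r+.12*pd-np.array([.9985,.054,0])*.045+[0,0,.1664]-t)*1000)
```

```text
(array([ 0.28306236, -0.29896824,  0.13059161]), np.float64(0.0008792194485373594))
[ -79.62213086 -117.25155975    3.36692281]
```

```bash
python3 -m jog '{"linear":[[-5,-8,3],[-10,-15,0],[-15,-22,0],[-15,-22,0],[-13,-20,0],[-12,-16,0],[-7,-10,0],[-2.6,-4,0],[0,0,0],[0,0,0],[0,0,0]],"turn":[-0.1,-0.2,-0.2,-0.2,-0.14,0,0,0,0,0,0]}'
python3 - <<'E'
from h import *
s=sense();S=snapshot("side");d=np.array([.9985,.054,0]);e=s["tcp_pos"]+.045*d+[0,0,-.1664]
root=np.array([.4335,-.3654,.22]);pd=np.array([-.054*.9397,.9985*.9397,.342]);z=(e-root)@pd;print(s["force"],z,e-root-z*pd)
P=[e+.07*d+[0,0,.018],e+.07*d-[0,0,.082],e]
C=cv2.resize(S[110:220,220:290],None,fx=5,fy=5,interpolation=cv2.INTER_CUBIC)[:,:,::-1].copy();D=C.copy()
for p in list(proj("side",P))+list(proj("side",[root+pd*z for z in(0,.088,.12)])):
    cv2.circle(D,tuple(int(v) for v in ((p-[220,110]+.5)*5)),4,(255,0,255),1)
cv2.imwrite("pics/c7.png",np.hstack([C,D]))
E
```

```text
t: 16.88
tcp_pos: [0.3832, -0.2548, 0.4276]
tool_rot: [-0.027, 1.0, 0.0, 0.0]
force: [0.7, -0.8, -1.9]
finger_gap: 0.107
gripper_force: 39.0
[ 0.7095525  -0.82082157 -1.94249345] 0.12040556276396543 [7.49499385e-04 3.48315767e-05 4.10272968e-05]
```

View pics/c7.png

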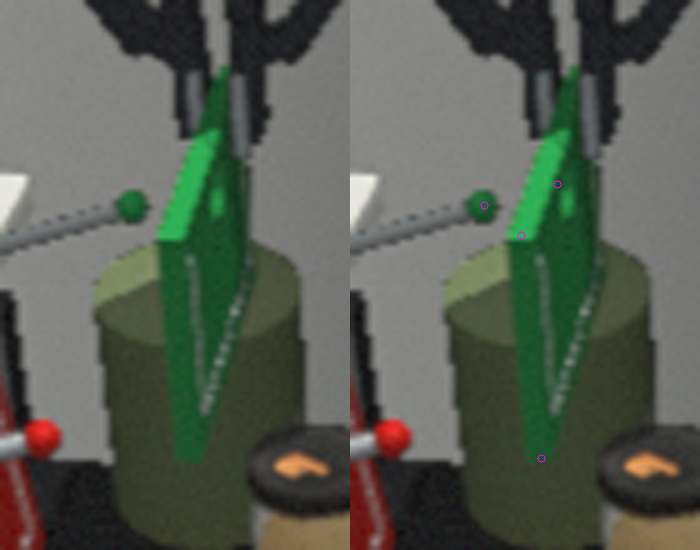

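Corners and eye match the prediction within about 1 px, with the green knob at (132,205) ahead of the eye. Inserting. I've now viewed 10 pictures, so the rest I check numerically.

```bash
python3 -m jog '{"linear":[[0,-6,-2.2],[0.3,-9,-3.3],[0.3,-9,-3.3],[0.5,-9,-3.3],[0.3,-6,-2.2],[0,0,0],[0,0,0]],"turn":[0,0,0,0,0,0,0]}'
python3 - <<'E'
from h import *
s=sense();e=s["tcp_pos"]+.045*np.array([.9985,.054,0])+[0,0,-.1664]
root=np.array([.4335,-.3654,.22]);pd=np.array([-.054*.9397,.9985*.9397,.342]);z=(e-root)@pd;print(s["force"],z,e-root-z*pd)
E
python3 -m jog '{"linear":[[0.4,-7.5,-2.7],[0.4,-7.5,-2.7],[0.4,-7.5,-2.7],[0.4,-7.5,-2.7],[0,0,0],[0,0,-2],[0,0,-2],[0,0,-2],[0,0,0],[0,0,0]],"turn":[0,0,0,0,0,0,0,0,0,0]}'
```

```text
t: 17.8
tcp_pos: [0.3843, -0.2941, 0.4133]
tool_rot: [-0.027, 1.0, 0.0, -0.0]
force: [0.1, 0.1, -1.9]
finger_gap: 0.106
gripper_force: 39.0
[ 0.14330516  0.14533812 -1.94475345] 0.07855861428742633 [-2.98967617e-04 -9.92069133e-06 -5.79907367e-07]
t: 19.05
tcp_pos: [0.386, -0.3242, 0.3966]
tool_rot: [-0.027, 1.0, -0.0, 0.0]
force: [-0.1, -0.2, -1.7]
finger_gap: 0.11
gripper_force: 39.1
```

```bash
python3 -m jog '{"linear":[[0,0,-1],[0,0,0],[0,0,-1],[0,0,0]],"turn":[0,0,0,0]}'
python3 -m jog '{"linear":[[0,0,-1],[0,0,0],[0,0,0]],"turn":[0,0,0]}'
```

```text
t: 19.55
tcp_pos: [0.3861, -0.3244, 0.3951]
tool_rot: [-0.027, 1.0, -0.0, 0.0]
force: [-1.1, 0.2, 3.4]
finger_gap: 0.11
gripper_force: 39.8
t: 19.92
tcp_pos: [0.3861, -0.3244, 0.3946]
tool_rot: [-0.027, 1.0, -0.001, 0.001]
force: [-1.1, 0.8, 7.2]
finger_gap: 0.108
gripper_force: 40.5
```

```bash
python3 -m jog '{"linear":[[0,0,1],[0,0,0],[0,0,0],[0,0,0],[0,0,0],[0,0,0]],"turn":[0,0,0,0,0,0]}' 0.25
python3 -m jog '{"linear":[[0,0,4],[0,0,10],[0,0,20],[0,0,25],[0,0,20],[0,0,10],[0,0,0],[0,0,0]],"turn":[0,0,0,0,0,0,0,0]}'
python3 - <<'E'
from h import *
S=snapshot("side");cv2.imwrite("pics/s8.png",S[:,:,::-1])
for n,lo,hi,b,root in(("red",[0,120,60],[6,255,255],(180,140,300,320),[.5935,-.3566,.22]),("green",[55,120,40],[80,255,255],(190,120,300,250),[.4335,-.3654,.22])):
    m=mask(S,lo,hi,b)
    q,l,st,ce=cv2.connectedComponentsWithStats(m)
    print(n,[(st[i].tolist(),ce[i].round(1).tolist()) for i in range(1,q) if st[i,4]>15])
    root=np.array(root);pd=np.array([-.054*.9397,.9985*.9397,.342]);d=np.array([.9985,.054,0])
    for z in(.02,.03,.045):
        e=root+z*pd-[0,0,.008];print(z,proj("side",[e+.07*d+[0,0,.018],e+.07*d-[0,0,.082],e-.07*d+[0,0,.018],e-.07*d-[0,0,.082]]).round(0).tolist())
E
```

```text
t: 20.68
tcp_pos: [0.386, -0.3243, 0.3945]
tool_rot: [-0.027, 1.0, 0.0, -0.0]
force: [0.9, 0.5, 0.1]
finger_gap: 0.249
gripper_force: 0.0
t: 21.68
tcp_pos: [0.3858, -0.324, 0.4828]
tool_rot: [-0.027, 1.0, 0.001, -0.0]
force: [-0.2, -0.7, 0.8]
finger_gap: 0.253
gripper_force: 0.0
red [([192, 176, 37, 92, 1483], [209.6, 221.5]), ([225, 194, 7, 7, 43], [228.1, 197.0])]
0.02 [[182.0, 226.0], [192.0, 270.0], [204.0, 180.0], [211.0, 222.0]]
0.03 [[187.0, 225.0], [197.0, 269.0], [209.0, 178.0], [216.0, 221.0]]
0.045 [[195.0, 223.0], [204.0, 268.0], [216.0, 176.0], [222.0, 219.0]]
green [([216, 136, 26, 59, 811], [229.2, 168.3]), ([244, 148, 5, 6, 26], [246.0, 150.5]), ([238, 179, 5, 13, 20], [240.0, 184.8]), ([225, 196, 12, 18, 86], [230.4, 206.4])]
0.02 [[207.0, 174.0], [214.0, 216.0], [224.0, 138.0], [229.0, 178.0]]
0.03 [[211.0, 173.0], [218.0, 215.0], [228.0, 137.0], [233.0, 177.0]]
0.045 [[218.0, 171.0], [224.0, 213.0], [234.0, 135.0], [239.0, 175.0]]
```

Both boards hang where they were placed; the mask extents match peg z ≈ 45 mm. Next I measure the tumbler and draining peg numerically.

Run:
```python
from h import *
np.set_printoptions(precision=4,suppress=True)
T=cv2.imread("pics/top0.png")[:,:,::-1].copy();S=cv2.imread("pics/side0.png")[:,:,::-1].copy()
h=cv2.cvtColor(T,cv2.COLOR_RGB2HSV);print([tuple(int(v) for v in h[285,x]) for x in range(190,244,3)])
for vmin in(150,180):
    k=big(mask(T,[95,80,vmin],[118,255,255],(185,260,250,320)));(c,ax,_)=cv2.fitEllipse(k);print("tum top",c,ax,onz("top",c,.1))
k=big(mask(T,[95,80,50],[118,255,255],(185,260,250,320)));P0=onz("top",k[:,0],0);P1=onz("top",k[:,0],.1);print("z0 hull",P0.min(0),P0.max(0),"z.1",P1.min(0),P1.max(0))
# disc (light, low saturation)
for n,I,b in(("top",T,(195,130,262,195)),("side",S,(375,285,435,350))):
    m=mask(I,[0,0,140],[179,50,255],b);k=big(m);hl=cv2.convexHull(k);e=cv2.fitEllipse(hl);print(n,"disc",e,onz(n,e[0],.062))
    o=mask(I,[8,110,90],[25,255,255],(b[0]-5,b[1],b[2]+10,b[3]+25));kk=big(o);r=cv2.minAreaRect(kk);print("base",r,onz(n,cv2.boxPoints(r),.012).tolist())
g=cv2.cvtColor(S,cv2.COLOR_RGB2HSV)
for r in range(286,306,3):print(r,[int(v) for v in g[r,398:424,2]])
```

```text
[(135, 14, 37), (120, 13, 38), (104, 130, 177), (101, 124, 242), (101, 120, 242), (100, 119, 242), (101, 119, 242), (101, 121, 242), (101, 120, 242), (101, 120, 242), (102, 121, 242), (103, 127, 237), (106, 138, 100), (106, 135, 68), (105, 137, 69), (106, 138, 70), (107, 114, 47), (120, 12, 22)]
tum top (210.25161743164062, 290.03607177734375) (30.380416870117188, 30.524494171142578) [[0.4428 0.0806 0.1   ]]
tum top (210.35096740722656, 289.99176025390625) (29.359798431396484, 29.915523529052734) [[0.4429 0.0804 0.1   ]]
z0 hull [0.4028 0.0497 0.    ] [0.4737 0.1338 0.    ] z.1 [0.4133 0.0333 0.1   ] [0.4774 0.1094 0.1   ]
top disc ((227.98403930664062, 161.687255859375), (44.526084899902344, 46.66222381591797), 133.19020080566406) [[0.6714 0.0509 0.062 ]]
base ((232.29998779296875, 166.89999389648438), (42.42641067504883, 41.86072540283203), 8.13010311126709) [[0.6368576904978634, 0.09830618968563151, 0.01200000000000001], [0.7161349288668557, 0.08555473608160172, 0.01200000000000001], [0.7016399730789644, 0.005044135704722258, 0.01200000000000001], [0.6227854231435399, 0.0180287297
[... 640 characters left out ...]
 46]
289 [45, 43, 46, 45, 42, 39, 41, 44, 44, 43, 44, 41, 46, 45, 38, 45, 47, 44, 42, 45, 41, 38, 45, 41, 43, 40]
292 [42, 41, 44, 43, 41, 41, 45, 43, 42, 49, 51, 56, 56, 55, 52, 45, 42, 39, 42, 40, 44, 44, 40, 45, 43, 45]
295 [43, 44, 48, 43, 43, 43, 43, 59, 101, 122, 138, 143, 148, 154, 154, 148, 143, 114, 75, 45, 40, 44, 46, 42, 44, 44]
298 [44, 43, 44, 43, 41, 54, 71, 86, 96, 105, 117, 130, 144, 152, 157, 154, 142, 131, 118, 67, 42, 43, 45, 44, 43, 41]
301 [45, 41, 43, 46, 62, 76, 83, 91, 100, 104, 112, 118, 122, 122, 122, 122, 117, 119, 105, 90, 48, 44, 46, 43, 45, 44]
304 [47, 43, 45, 57, 72, 75, 84, 90, 97, 103, 107, 111, 114, 112, 114, 114, 111, 109, 102, 100, 58, 43, 43, 43, 40, 48]
```

Run:
```python
from h import *
p=tri((220.4,167.3),"top",(411.2,296.5),"side");print(p)
o=np.array([.672,.051]);v=p[0][:2]-o;print(v,np.degrees(np.arctan2(v[1],v[0])))
T=cv2.imread("pics/top0.png")[:,:,::-1].copy();h=cv2.cvtColor(T,cv2.COLOR_RGB2HSV)
# base edges in top view: right edge and lower edge, sub-pixel by mask profile
o=mask(T,[8,110,60],[25,255,255],(205,145,265,195))
R=[(np.nonzero(o[r])[0].max()+.5,r) for r in range(156,186)];L=[(c,np.nonzero(o[:,c])[0].max()+.5) for c in range(214,248)]
for q in(R,L):
    P=onz("top",q,.012)[:,:2];vx,vy,x0,y0=cv2.fitLine(P.astype(np.float32),cv2.DIST_HUBER,0,.01,.01).ravel();print(np.degrees(np.arctan2(vy,vx)),x0,y0)
```

```text
(array([0.6531755 , 0.05439258, 0.1178819 ]), np.float64(2.1166090278428176e-05))
[-0.0188245   0.00339258] 169.78374377995232
-9.5363245 0.66592 0.010109607
80.05576 0.62843513 0.05587056
```

Drain-peg yaw is −10° by two independent measures, and the tip height of 0.118 fits. Now above the tumbler with tool y at 80°.

```bash
python3 -m jog '{"linear":[[6,25,0],[8,40,-5],[8,50,-10],[8,50,-15],[8,50,-15],[8,50,-15],[6,50,-10],[5,45,-10],[0,30,0],[0,14,0],[0,0,0],[0,0,0]],"turn":[-0.2,-0.3,-0.3,-0.3,-0.3,-0.3,-0.3,-0.3,-0.3,0,0,0]}' 1 40
python3 - <<'E'
from h import *
from scipy.spatial.transform import Rotation as R
print("mug",tri((203,355),"top",(431,203),"side"))
s=sense();c=get_calibration("wrist");W=snapshot("wrist");cv2.imwrite("pics/w9.png",W[:,:,::-1])
y=R.from_quat(s["tool_rot"]).as_matrix()[:,1];print(s["tcp_pos"],np.degrees(np.arctan2(y[1],y[0])))
print("tumbler expected px",proj("wrist",[[.443,.0805,.1]],c))
k=big(mask(W,[95,80,180],[118,255,255]));e=cv2.fitEllipse(k);print(e,onz("wrist",e[0],.1,c))
E
```

```text
t: 23.22
tcp_pos: [0.4431, 0.0789, 0.4035]
tool_rot: [0.087, 0.996, -0.0, 0.0]
force: [-0.1, 0.1, 0.3]
finger_gap: 0.996
gripper_force: 0.0
mug (array([0.32725407, 0.10305659, 0.08825544]), np.float64(0.006508917744575614))
[0.44311729 0.07891202 0.40349832] 80.00103946105624
tumbler expected px [[326.4070772  232.00684462]]
((326.1754150390625, 219.8290252685547), (48.92707824707031, 75.3896713256836), 92.89732360839844) [[0.43377125 0.08193589 0.1       ]]
```

Run:
```python
from h import *
W=cv2.imread("pics/w9.png")[:,:,::-1].copy()
print(proj("wrist",[[.443-.027,.0805,.1],[.443+.027,.0805,.1]]))
h=cv2.cvtColor(W,cv2.COLOR_RGB2HSV);print([(r,*[int(v) for v in h[r,326]]) for r in range(150,300,6)])
```

```text
[[320.15707417 196.64453025]
 [332.59349952 265.36826961]]
[(150, 105, 18, 57), (156, 108, 22, 58), (162, 108, 23, 56), (168, 113, 18, 56), (174, 106, 118, 125), (180, 105, 117, 124), (186, 105, 115, 126), (192, 106, 117, 122), (198, 104, 93, 242), (204, 104, 93, 241), (210, 104, 93, 241), (216, 104, 92, 241), (222, 104, 94, 240), (228, 104, 93, 238), (234, 104, 95, 237), (240, 104, 99, 222), (246, 105, 116, 136), (252, 105, 115, 137), (258, 105, 117, 137), (264, 107, 65, 75), (270, 113, 18, 57), (276, 113, 18, 58), (282, 105, 18, 57), (288, 108, 22, 57), (294, 105, 18, 57)]
```

Measured edges at rows 195 and 264 against 197 and 265 expected, so the position holds. Descending to grip.

```bash
python3 -m jog '{"linear":[[-0.5,1.6,-30],[0,0,-35],[0,0,-35],[0,0,-35],[0,0,-25],[0,0,-18],[0,0,-10],[0,0,-2],[0,0,0],[0,0,0]],"turn":[0,0,0,0,0,0,0,0,0,0]}'
python3 -m jog '{"linear":[[0,0,0],[0,0,0],[0,0,0],[0,0,0],[0,0,0],[0,0,0]],"turn":[0,0,0,0,0,0]}' 0 25
```

```text
t: 24.52
tcp_pos: [0.4427, 0.0813, 0.2141]
tool_rot: [0.087, 0.996, 0.0, 0.001]
force: [-0.6, -0.6, -0.6]
finger_gap: 0.997
gripper_force: 0.0
t: 25.28
tcp_pos: [0.4425, 0.0813, 0.2143]
tool_rot: [0.087, 0.996, -0.0, 0.001]
force: [-0.9, -0.4, 6.2]
finger_gap: 0.681
gripper_force: 25.4
```

```bash
python3 -m jog '{"linear":[[0,0,5],[0,0,15],[0,0,30],[0,0,35],[0,0,35],[0,0,20],[0,0,10],[0,0,0]],"turn":[0,0,0,0,0,0,0,0]}'
python3 -m jog '{"linear":[[10,-1,0],[20,-3,0],[30,-4,0],[40,-5,0],[40,-5,0],[37,-5,0],[25,-3,0],[12,-2,0],[4,0,0],[0,0,0],[0,0,0],[0,0,0]],"turn":[0,0,0,0,0,0,0,0,0,0,0,0]}'
```

```text
t: 26.28
tcp_pos: [0.4423, 0.0814, 0.3637]
tool_rot: [0.087, 0.996, 0.0, 0.0]
force: [0.1, -0.7, -2.3]
finger_gap: 0.686
gripper_force: 27.6
t: 27.78
tcp_pos: [0.6599, 0.0535, 0.3638]
tool_rot: [0.087, 0.996, -0.0, -0.0]
force: [-0.8, -1.0, -1.8]
finger_gap: 0.682
gripper_force: 27.6
```

```bash
python3 -m jog '{"linear":[[0,0,-8],[0,0,-12],[0,0,-12],[0,0,-12],[0,0,-12],[0,0,-10],[0,0,-6],[0,0,-3],[0,0,0],[0,0,0]],"turn":[0,0,0,0,0,0,0,0,0,0]}' - 20
python3 -m jog '{"linear":[[0,0,-2],[0,0,0],[0,0,-2],[0,0,0]],"turn":[0,0,0,0]}'
```

```text
t: 29.02
tcp_pos: [0.6606, 0.0533, 0.289]
tool_rot: [0.087, 0.996, 0.0, 0.0]
force: [0.2, 0.6, -2.4]
finger_gap: 0.682
gripper_force: 27.6
t: 29.52
tcp_pos: [0.6604, 0.0534, 0.2843]
tool_rot: [0.087, 0.996, -0.0, -0.0]
force: [0.2, 0.4, -2.3]
finger_gap: 0.683
gripper_force: 27.6
```

```bash
python3 -m jog '{"linear":[[0,0,-2],[0,0,0],[0,0,0]],"turn":[0,0,0]}'; python3 -m jog '{"linear":[[0,0,-1],[0,0,0],[0,0,0]],"turn":[0,0,0]}'
```

```text
t: 29.9
tcp_pos: [0.6602, 0.0534, 0.2831]
tool_rot: [0.087, 0.996, -0.0, -0.0]
force: [-2.7, -0.4, 4.5]
finger_gap: 0.686
gripper_force: 28.3
t: 30.28
tcp_pos: [0.66, 0.0533, 0.2827]
tool_rot: [0.087, 0.996, -0.0, -0.001]
force: [-4.4, 0.5, 8.2]
finger_gap: 0.681
gripper_force: 28.7
```

Contact came at the predicted height (0.283). Now I roll the tumbler over its upper rim edge, pivoting in the pads.

```bash
python3 -m jog '{"linear":[[-2,0.35,-0.7],[0,0,0],[-2,0.35,-1.5],[0,0,0]],"turn":[0,0,0,0]}'
python3 -m jog '{"linear":[[-2,0.35,-2],[0,0,0],[0,0,0]],"turn":[0,0,0]}'
```

```text
t: 30.78
tcp_pos: [0.6569, 0.0535, 0.2809]
tool_rot: [0.087, 0.996, -0.001, 0.001]
force: [-3.3, -2.5, 7.7]
finger_gap: 0.684
gripper_force: 25.7
t: 31.15
tcp_pos: [0.6548, 0.0536, 0.2792]
tool_rot: [0.087, 0.996, -0.001, 0.001]
force: [-3.7, -2.2, 10.6]
finger_gap: 0.679
gripper_force: 22.5
```

```bash
python3 -m jog '{"linear":[[-2,0.35,-2],[0,0,0],[0,0,0]],"turn":[0,0,0]}'
python3 -m jog '{"linear":[[-2,0.35,-2],[0,0,0],[0,0,0]],"turn":[0,0,0]}'
python3 - <<'E'
from h import *
S=snapshot("side");cv2.imwrite("pics/s10.png",S[:,:,::-1])
m=mask(S,[95,80,40],[118,255,255],(340,200,480,380))
for r in range(230,345,8):
    x=np.nonzero(m[r])[0]
    if len(x):print(r,x.min(),x.max(),len(x))
o=np.array([.672,.051,.062]);xp=np.array([.985,-.17,0]);yp=np.array([.17,.985,0])
for th in(0,9,18):
    a=np.radians(th);z=-np.sin(a)*xp+np.array([0,0,np.cos(a)]);x=np.cos(a)*xp+np.array([0,0,np.sin(a)])
    t=sense()["tcp_pos"];G=t-[0,0,.148];c=G-.066*z
    print(th,"rim near/far/left/right",proj("side",[c-.033*x,c+.033*x,c-.033*yp,c+.033*yp,c+.1*z]).round(0).tolist())
E
```

```text
t: 31.52
tcp_pos: [0.6529, 0.0539, 0.2777]
tool_rot: [0.087, 0.996, -0.001, 0.002]
force: [-5.3, -3.7, 11.9]
finger_gap: 0.682
gripper_force: 20.5
t: 31.9
tcp_pos: [0.6505, 0.0542, 0.2754]
tool_rot: [0.087, 0.996, -0.001, 0.001]
force: [-4.7, -3.0, 10.0]
finger_gap: 0.68
gripper_force: 18.7
278 400 423 24
286 396 427 32
294 394 428 35
302 392 426 35
310 390 425 36
318 388 425 38
326 392 423 32
0 rim near/far/left/right [[410.0, 304.0], [404.0, 331.0], [389.0, 313.0], [425.0, 321.0], [414.0, 278.0]]
9 rim near/far/left/right [[409.0, 310.0], [403.0, 333.0], [388.0, 316.0], [424.0, 325.0], [415.0, 276.0]]
18 rim near/far/left/right [[408.0, 315.0], [403.0, 334.0], [387.0, 320.0], [424.0, 328.0], [415.0, 274.0]]
```

```bash
python3 -m jog '{"linear":[[-1,0.2,-1.6],[0,0,0],[0,0,0]],"turn":[0,0,0]}'
python3 -m jog '{"linear":[[-1,0.2,-1.6],[0,0,0],[0,0,0]],"turn":[0,0,0]}'
cat > tilt.py <<'E'
from h import *
S=snapshot("side");m=mask(S,[95,80,40],[118,255,255],(340,200,480,380));k=big(m)[:,0]
print("left",k[:,0].min(),k[k[:,0]<=k[:,0].min()+1][:,1],"right",k[:,0].max(),k[k[:,0]>=k[:,0].max()-1][:,1],"bottom rows",[(c,int(k[k[:,0]==c][:,1].max())) for c in range(390,426,5) if (k[:,0]==c).any()])
o=np.array([.672,.051,.062]);xp=np.array([.985,-.17,0]);yp=np.array([.17,.985,0]);G=sense()["tcp_pos"]-[0,0,.148];f=np.linspace(0,2*np.pi,180)
for th in(6,12,18):
    a=np.radians(th);z=-np.sin(a)*xp+np.array([0,0,np.cos(a)]);x=np.cos(a)*xp+np.array([0,0,np.sin(a)]);c=G-.066*z
    q=proj("side",c+.033*(np.cos(f)[:,None]*x+np.sin(f)[:,None]*yp));print(th,[(cc,round(float(q[abs(q[:,0]-cc)<1.5][:,1].max()),1)) for cc in range(390,425,5) if (abs(q[:,0]-cc)<1.5).any()],q[:,0].min().round(1),q[q[:,0].argmin(),1].round(1))
E
python3 tilt.py
```

```text
t: 32.33
tcp_pos: [0.6486, 0.0546, 0.2727]
tool_rot: [0.087, 0.996, -0.001, -0.001]
force: [-5.7, -2.9, 8.7]
finger_gap: 0.677
gripper_force: 17.8
t: 32.7
tcp_pos: [0.6474, 0.0549, 0.2709]
tool_rot: [0.087, 0.996, -0.001, -0.002]
force: [-6.6, -2.3, 8.9]
finger_gap: 0.683
gripper_force: 19.5
left 388 [312 313 314 315 316 317 318 319 320 321 322 323] right 428 [300 299 298 297 296 295 294 293 292 291 290 289 288 287 286 286] bottom rows [(390, 324), (395, 328), (400, 330), (405, 331), (410, 332), (415, 331), (420, 330), (425, 316)]
6 [(390, 325.2), (395, 329.3), (400, 331.5), (405, 332.7), (410, 333.0), (415, 332.7), (420, 331.1)] 388.2 318.1
12 [(390, 327.4), (395, 330.8), (400, 332.8), (405, 333.8), (410, 334.2), (415, 333.9), (420, 332.7)] 387.5 319.8
18 [(390, 328.7), (395, 331.5), (400, 333.4), (405, 334.6), (410, 334.9), (415, 334.8), (420, 333.7)] 387.0 321.6
```

```bash
cat > tilt2.py <<'E'
from h import *
c=get_calibration("wrist");W=snapshot("wrist");S=snapshot("side");cv2.imwrite("pics/w11.png",W[:,:,::-1]);cv2.imwrite("pics/s11.png",S[:,:,::-1])
hw=cv2.cvtColor(W,cv2.COLOR_RGB2HSV);hs=cv2.cvtColor(S,cv2.COLOR_RGB2HSV)
print("wrist col322",[(r,*[int(v) for v in hw[r,322]]) for r in range(170,420,6) if hw[r,322,1]>50])
print("side col413",[(r,*[int(v) for v in hs[r,413]]) for r in range(255,340,3)])
xp=np.array([.985,-.17,0]);yp=np.array([.17,.985,0]);G=sense()["tcp_pos"]-[0,0,.148]
for th in(0,6,12,18):
    a=np.radians(th);z=-np.sin(a)*xp+np.array([0,0,np.cos(a)]);x=np.cos(a)*xp+np.array([0,0,np.sin(a)]);t=G+.034*z;b=G-.066*z
    P=[t-.027*x,t+.027*x,b-.033*x,b+.033*x];print(th,"wrist",proj("wrist",P,c).round(0)[:,1],"side",proj("side",P).round(0).tolist())
E
python3 tilt2.py
```

```text
wrist col322 [(224, 15, 118, 158), (230, 16, 110, 202), (236, 14, 123, 131), (242, 111, 54, 90), (248, 106, 113, 86), (254, 104, 103, 215), (260, 104, 90, 251), (266, 104, 89, 250), (272, 104, 90, 250), (278, 104, 90, 250), (284, 104, 90, 251), (290, 104, 90, 252), (296, 104, 90, 252), (302, 104, 89, 252), (308, 104, 89, 253), (314, 104, 89, 251), (320, 105, 107, 181), (326, 105, 106, 182), (332, 105, 110, 165), (338, 105, 114, 148), (344, 105, 112, 148), (350, 105, 111, 147), (356, 105, 114, 146), (362, 105, 112, 146), (368, 105, 113, 145), (374, 105, 113, 144), (380, 105, 115, 144), (386, 105, 113, 145), (392, 105, 113, 144), (398, 105, 113, 144), (404, 106, 112, 144), (410, 105, 113, 144), (416, 105, 112, 143)]
side col413 [(255, 120, 16, 31), (258, 120, 15, 33), (261, 120, 29, 35), (264, 114, 34, 38), (267, 114, 36, 35), (270, 80, 42, 36), (273, 98, 28, 37), (276, 106, 89, 60), (279, 105, 123, 89), (282, 107, 121, 103), (285, 106, 123, 106), (288, 105, 125, 106), (291, 106, 120, 106), (294, 104, 130, 106), (297, 106, 131, 107), (300, 106, 124, 105), (303, 104, 124, 103), (306, 107, 124, 105), (309, 105, 128, 131), (312, 104, 133, 132), (315, 106, 125, 135), (318, 105, 128, 134), (321, 105, 128, 135), (324, 105, 129, 134), (327, 106, 127, 135), (330, 106, 127, 135), (333, 100, 22, 173), (336, 86, 9, 188), (339, 90, 7, 149)]
0 wrist [325. 490. 216. 334.] side [[417.0, 268.0], [412.0, 289.0], [410.0, 304.0], [404.0, 331.0]]
6 wrist [307. 489. 228. 349.] side [[417.0, 268.0], [412.0, 286.0], [409.0, 308.0], [403.0, 332.0]]
12 wrist [291. 485. 241. 364.] side [[417.0, 268.0], [413.0, 284.0], [408.0, 312.0], [403.0, 333.0]]
18 wrist [276. 479. 254. 379.] side [[417.0, 268.0], [414.0, 281.0], [408.0, 315.0], [403.0, 334.0]]
```

```bash
cat > hyp.py <<'E'
from h import *
o=np.array([.672,.051,.062]);xp=np.array([.985,-.17,0]);yp=np.array([.17,.985,0]);c=get_calibration("wrist")
A=np.radians(18);ux=np.cos(A)*xp+np.array([0,0,np.sin(A)])
for th in(10,14,18,22):
  for s in(-12,-6,0,6):
    a=np.radians(th);z=-np.sin(a)*xp+np.array([0,0,np.cos(a)]);x=np.cos(a)*xp+np.array([0,0,np.sin(a)])
    far=o+ux*(s/1000+.033);b=far-.033*x;t=b+.1*z
    w=proj("wrist",[b-.033*x,t-.027*x],c)[:,1].round(0);q=proj("side",[b+.033*x,t-.027*x,t+.027*x])[:,1].round(0);G=sense()["tcp_pos"]-[0,0,.148]
    print(th,s,"wrist rim,top near",w,"side rimfar,topnear,topfar",q,"grip along/perp mm",((G-b)@z*1000).round(1),((G-b)@x*1000).round(1))
W=cv2.imread("pics/w11.png");h=cv2.cvtColor(W,cv2.COLOR_BGR2HSV)
print([(r,*[int(v) for v in h[r,322]]) for r in range(228,262,2)])
for r in(245,250,256,270,300):
    v=np.nonzero((h[r,:,0]>98)&(h[r,:,0]<114)&(h[r,:,1]>70)&(h[r,:,2]>50))[0];print(r,v.min() if len(v) else 0,v.max() if len(v) else 0)
E
python3 hyp.py
```

```text
10 -12 wrist rim,top near [241. 308.] side rimfar,topnear,topfar [332. 266. 283.] grip along/perp mm 61.4 -1.8
10 -6 wrist rim,top near [253. 332.] side rimfar,topnear,topfar [333. 267. 285.] grip along/perp mm 60.6 -7.7
10 0 wrist rim,top near [265. 357.] side rimfar,topnear,topfar [335. 269. 286.] grip along/perp mm 59.7 -13.7
10 6 wrist rim,top near [277. 382.] side rimfar,topnear,topfar [337. 270. 288.] grip along/perp mm 58.9 -19.6
14 -12 wrist rim,top near [240. 277.] side rimfar,topnear,topfar [332. 266. 281.] grip along/perp mm 63.7 2.6
14 -6 wrist rim,top near [252. 300.] side rimfar,topnear,topfar [333. 268. 283.] grip along/perp mm 63.3 -3.4
14 0 wrist rim,top near [264. 324.] side rimfar,topnear,topfar [335. 269. 284.] grip along/perp mm 62.8 -9.4
14 6 wrist rim,top near [275. 348.] side rimfar,topnear,topfar [337. 270. 286.] grip along/perp mm 62.4 -15.4
18 -12 wrist rim,top near [240. 249.] side rimfar,topnear,topfar [332. 267. 279.] grip along/perp mm 65.6 7.1
18 -6 wrist rim,top near [252. 272.] side rimfar,topnear,topfar [333. 268. 281.] grip along/perp mm 65.6 1.1
1
[... 373 characters left out ...]
mfar,topnear,topfar [333. 269. 280.] grip along/perp mm 67.7 5.8
22 0 wrist rim,top near [263. 268.] side rimfar,topnear,topfar [335. 270. 281.] grip along/perp mm 68.1 -0.2
22 6 wrist rim,top near [274. 290.] side rimfar,topnear,topfar [337. 271. 283.] grip along/perp mm 68.5 -6.2
[(228, 16, 105, 221), (230, 16, 110, 202), (232, 15, 118, 155), (234, 14, 122, 132), (236, 14, 123, 131), (238, 14, 122, 132), (240, 14, 110, 125), (242, 111, 54, 90), (244, 105, 118, 84), (246, 105, 116, 86), (248, 106, 113, 86), (250, 105, 111, 87), (252, 106, 121, 99), (254, 104, 103, 215), (256, 104, 92, 246), (258, 104, 90, 251), (260, 104, 90, 251)]
245 305 341
250 295 350
256 285 361
270 266 380
300 237 408
```

The wrist rim and top edges (rows 241.5 and 253.5) and the side rim row (332) match an 18° tilt with the rim on the disc at s ≈ −11 mm. That means it sits flush, resting against the stem. I'll release and withdraw.

```bash
python3 -m jog '{"linear":[[0,0,0.7],[0,0,0],[0,0,0],[0,0,0],[0,0,0],[0,0,0]],"turn":[0,0,0,0,0,0]}' 1
python3 hyp.py | sed -n '9,10p'; python3 tilt.py | head -1
python3 -m jog '{"linear":[[0,0,3],[0,0,8],[0,0,15],[0,0,25],[0,0,35],[0,0,35],[0,0,20],[0,0,0]],"turn":[0,0,0,0,0,0,0,0]}'
python3 -m jog '{"linear":[[-20,10,0],[-35,25,0],[-40,40,0],[-40,40,0],[-40,45,0],[-40,45,0],[-30,40,0],[-15,20,0],[0,0,0],[0,0,0]],"turn":[0,0,0,0,0,0,0,0,0,0]}'
```

```text
t: 33.6
tcp_pos: [0.6485, 0.0555, 0.2707]
tool_rot: [0.087, 0.996, 0.0, -0.0]
force: [-0.2, -0.6, 0.7]
finger_gap: 1.004
gripper_force: 0.0
18 -12 wrist rim,top near [237. 244.] side rimfar,topnear,topfar [332. 267. 279.] grip along/perp mm 65.2 8.0
18 -6 wrist rim,top near [249. 267.] side rimfar,topnear,topfar [333. 268. 281.] grip along/perp mm 65.2 2.0
left 388 [312 313 314 315 316 317 318 319 320 321 322 323] right 430 [289 288 287 286 285 284 283 282 281 280] bottom rows [(390, 324), (395, 328), (400, 330), (405, 331), (410, 332), (415, 331), (420, 330), (425, 317)]
t: 34.65
tcp_pos: [0.6488, 0.0555, 0.4151]
tool_rot: [0.087, 0.996, 0.0, 0.003]
force: [0.5, -0.3, -0.8]
finger_gap: 1.002
gripper_force: 0.0
t: 35.9
tcp_pos: [0.3887, 0.3201, 0.4114]
tool_rot: [0.087, 0.996, -0.0, -0.0]
force: [0.4, -0.3, -0.2]
finger_gap: 1.005
gripper_force: 0.0
```

Final numeric check of everything from both cameras.

Run:
```python
from h import *
T0=cv2.imread("pics/top0.png")[:,:,::-1].copy();S0=cv2.imread("pics/side0.png")[:,:,::-1].copy()
S=snapshot("side");T=snapshot("top");cv2.imwrite("pics/sF.png",S[:,:,::-1]);cv2.imwrite("pics/tF.png",T[:,:,::-1])
k=big(mask(S,[95,80,40],[118,255,255],(340,200,480,380)))[:,0];print("side tumbler",k.min(0),k.max(0))
kt=big(mask(T,[95,80,40],[118,255,255],(180,110,270,210)));kl=big(mask(T,[95,80,180],[118,255,255],(180,110,270,210)));print("top all",kt[:,0].min(0),kt[:,0].max(0),"bright",cv2.fitEllipse(kl))
o=np.array([.672,.051,.062]);xp=np.array([.985,-.17,0]);yp=np.array([.17,.985,0]);f=np.linspace(0,2*np.pi,180)
for th in(12,18):
  A=np.radians(18);a=np.radians(th);ux=np.cos(A)*xp+np.array([0,0,np.sin(A)]);z=-np.sin(a)*xp+np.array([0,0,np.cos(a)]);x=np.cos(a)*xp+np.array([0,0,np.sin(a)])
  b=o+ux*(.033-.011)-.033*x;C=lambda c,r:c+r*(np.cos(f)[:,None]*x+np.sin(f)[:,None]*yp)
  q=np.vstack([C(b,.033),C(b+.1*z,.027)])
  for n in("side","top"):p=proj(n,q);print(th,n,p.min(0).round(1),p.max(0).round(1),"topcentre",proj(n,[b+.1*z]).round(1))
for n,lo,hi,bx in(("red",[0,120,60],[6,255,255],(180,140,300,320)),("green",[55,120,40],[80,255,255],(190,120,300,218))):
    print(n,cv2.boundingRect(big(mask(S,lo,hi,bx))))
for n,I0,I,B in(("top",T0,T,dict(lemon=(290,125,330,172),salt=(292,172,320,200),spice=(340,172,374,204),tin=(383,186,422,224),honey=(366,298,407,340),mill=(372,110,416,158))),("side",S0,S,dict(lemon=(302,320,340,360),salt=(316,284,344,328),spice=(268,264,300,320),tin=(229,260,262,305),honey=(268,195,300,242),mill=(214,280,256,358)))):
    print(n,{k:int((np.abs(I0[b[1]:b[3],b[0]:b[2]].astype(int)-I[b[1]:b[3],b[0]:b[2]]).max(2)>40).sum()) for k,b in B.items()})
```

```text
side tumbler [388 266] [431 332]
top all [198 151] [244 194] bright ((214.79534912109375, 176.74514770507812), (29.383596420288086, 31.340211868286133), 149.15460205078125)
12 side [388.  265.7] [431.6 332.9] topcentre [[415.6 274.1]]
12 top [198.2 149.2] [245.  187.9] topcentre [[214.4 171.5]]
18 side [387.7 266. ] [431.7 333. ] topcentre [[415.9 273.1]]
18 top [198.3 149.2] [245.3 193.5] topcentre [[214.3 177.5]]
red (192, 176, 33, 92)
green (216, 135, 26, 61)
top {'lemon': 0, 'salt': 0, 'spice': 0, 'tin': 0, 'honey': 0, 'mill': 28}
side {'lemon': 0, 'salt': 95, 'spice': 0, 'tin': 1, 'honey': 0, 'mill': 29}
```

```bash
python3 -m jog '{"linear":[[0,0,0],[0,0,0],[0,0,0],[0,0,0]],"turn":[0,0,0,0]}'; python3 -c "from station import *;print(sign_off())"
```

```text
t: 36.5
tcp_pos: [0.3885, 0.3204, 0.4118]
tool_rot: [0.087, 0.996, -0.0, 0.0]
force: [0.3, -0.3, -0.2]
finger_gap: 1.0
gripper_force: 0.0
the job is handed in; nothing more can be done
None
```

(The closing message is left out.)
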